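Take the nut off a collet chuck in the tightening fixture

TASK

Take the collet chuck (the holder with the round, notched nut on top) out of the rack and set it fully home in the tightening fixture, with the two slots of its flange over the fixture's two keys so that it cannot turn. Then unscrew its stiff nut anticlockwise until the thread lets go, lift the nut with its collet straight up until the collet is just clear of the chuck, and finish there, still holding the nut upright just above the chuck, which stays seated in the fixture. Leave the other two holders, the hook spanner and the spare collet where they are.

Things in the scene. Friction and masses are not known exactly. Their poses are not given: they have to be found in the camera images.
- chuck: Collet chuck: a 30-taper holder, 0.45 to 0.62 kg, black flange 46 mm wide, 20 mm thick. Origin on its axis at the flange's underside, z up, x through the flange's two opposite slots (16 mm wide, 7 mm deep, full thickness). Below: taper 32 to 18 mm wide, 48 mm long, then an 11 mm stud to 72 mm below the origin. Above: neck 31 mm wide to 40 mm. Stands by its weight in any of the rack's pockets.
- chuck_nose (a point): Centre of the top of the chuck's threaded nose, 53 mm above its origin (25 mm wide, hidden in the nut at first). To clear a pocket or the fixture's bore the chuck must be lifted 75 mm straight up, and 140 mm to pass over the other holders. In the rack it is not braced: there it would turn along with the stiff nut.
- nut: Round bright steel nut on the chuck, 34 mm wide, 19 mm high, six spanner notches, slotted collet face on top; 0.11 kg with its collet. Origin on its axis at its underside, z up, 41 mm above the chuck's origin when on. Can be gripped from above at any angle, also to carry the chuck. Right-hand thread, hand-tight, about 0.2 N m all the way; it rises under 1 mm until it lets go.
- nut_mark (a point): A point 17 mm from the nut's axis along its x axis, 10 mm above its underside. The angle of nut x ahead of chuck x (anticlockwise from above, modulo pi) starts at 0.2 to 0.7 rad. The thread lets go at 1.85 rad (a turn of 1.15 to 1.65 rad) and the nut lifts freely from there to 2.75 rad, where it meets a stop. Pulled up before that it lifts the whole chuck.
- collet_tip (a point): Thin end of the collet, which stays in the nut: on the axis, 12 mm below the nut's underside, and 1 mm lower once the nut is off. It is out of the chuck when the nut's underside is over 66 mm above the chuck's origin (25 mm of lift).
- fixture_seat (a point): Centre of the top face of the tightening fixture, 90 mm above the bench: upright bore 34.5 mm wide, through to 12 mm above the bench, in a 78 mm square aluminium block. z up, x through its two keys. With the chuck home, the chuck's origin lies here and its x along this x, either way round, with about 0.13 rad of play each way.
- fixture: The tightening fixture, bolted to the bench: origin at the centre of the underside of its 110 mm square base plate, axes as fixture_seat. The two steel keys on the top face are 11 mm wide, 8 mm high and lie 18 to 27 mm from the centre along +x and -x. A chuck turned wrongly stays 8 mm high on the keys.
- rack: White sheet-steel rack, fixed, 100 mm (x) by 290 mm (y) and 85 mm high, origin at the centre of its underside. Three pockets of 37 mm diameter in a row along its y axis, 90 mm apart, the middle one over the origin; holder flanges lie on its top.
- mill_holder: Another 30-taper holder in the rack with the same flange, ending in a plain black cylinder 33 mm in diameter, 55 mm above its origin (flange underside). Leave it.
- slim_holder: Another 30-taper holder in the rack with the same flange, ending in a slender black cone with a 13 mm tip, 58 mm above its origin (flange underside). Leave it.
- spanner: Black hook spanner, 145 mm long and 6 mm thick, lying on the bench, origin under about its middle. Leave it.
- spare_collet: Spare collet of bright steel, 21 mm in diameter and 32 mm high, standing on the bench, origin at the centre of its underside. Leave it.
Mind the look-alikes: they are no part of the job. Several things look just like the fixture: the one meant starts farthest from the robot's base. Leave any brown or yellow look-alike of the nut alone.

How it is judged (in metres and radians):
On the way, in this order (a step that is already met when the one before it is completed fails the run):
1. the chuck sits home in the fixture on its keys, its nut still screwed on (horizontal distance between chuck and fixture_seat below 0.003 m and z of chuck in the frame of fixture_seat below 0.002 m and angle between the x axis of chuck and the x axis of fixture_seat, either way round below 0.2 rad and angle between chuck's own z axis and vertical below 0.06 rad and z of nut in the frame of chuck below 0.045 m), for 0.3 s.
2. the nut has come off its thread while the chuck sits on the keys (horizontal distance between chuck and fixture_seat below 0.003 m and z of chuck in the frame of fixture_seat below 0.002 m and angle between the x axis of chuck and the x axis of fixture_seat, either way round below 0.2 rad and angle between chuck's own z axis and vertical below 0.06 rad and z of nut in the frame of chuck above 0.048 m), for 0.1 s.
At the end, for the whole second after the job is handed in: Chuck seated: axis within 3 mm, flange within 2 mm, slots on keys within 0.2 rad. Nut still, upright within 0.2 rad, in the fingers, not touching the chuck, within 20 mm of its axis, underside 66 to 125 mm above the chuck's origin. Holders moved under 20 mm, spanner and spare collet under 30 mm (horizontal distance between chuck and fixture_seat below 0.003 m and z of chuck in the frame of fixture_seat below 0.002 m and angle between the x axis of chuck and the x axis of fixture_seat, either way round below 0.2 rad and angle between chuck's own z axis and vertical below 0.06 rad and z of nut in the frame of chuck between 0.066 and 0.125 m and horizontal distance between nut and chuck below 0.02 m and angle between nut's own z axis and vertical below 0.2 rad and contact force between the fingers and nut above 1 N and contact force between nut and chuck below 0.3 N and linear speed of nut below 0.03 m/s and distance of each of mill_holder, slim_holder from where it was at the start of the episode below 0.02 m and distance of each of spanner, spare_collet from where it was at the start of the episode below 0.03 m); the arm keeps its last pose, push and grip.
It fails at once if the nut comes off while the chuck is away from the fixture (z of nut in the frame of chuck above 0.05 m and distance between chuck and fixture_seat above 0.04 m).
It fails at once if another holder, the spanner or the spare collet is disturbed (distance of any of mill_holder, slim_holder from where it was at the start of the episode above 0.02 m or distance of any of spanner, spare_collet from where it was at the start of the episode above 0.03 m).
It also fails if it takes over 58 s, if anything falls off the work surface, if the arm or the gripper's body presses on something with over 40 N, if the wrist force passes 120 N, or if a joint passes its speed limit or range.

ROBOT

A 6-joint arm with a two-finger parallel gripper is mounted at the origin on the work surface. World frame = base frame: x ahead of the robot, y to its left, z up, the work surface at z = 0. Lengths are in mm, angles in rad, forces in N, time in s.
With the tool pointing down it reaches from about 350 to 950 mm from the base axis. Payload 17.4 kg.
Tool frame: the origin (TCP) lies on the centre line of the jaws, within the pads' length; the fingertips stand 22 mm ahead of it and the grasp point (between the pads) lies 3 mm ahead of it; z points along the fingers, y is the line along which they close (so a half turn about z gives the same grasp; the last joint's range is limited). The gripper opens to 93 mm and grips with 3 to 60 N. Pads are 15 mm wide; open, the fingers measure 128 mm over their backs; the gripper's body (75 mm by 188 mm) begins 65 mm behind the grasp point.
Start: joints at [-1.296, 0.116, 1.442, -0, 1.584, -0.038], TCP at [207.704, -642.255, 206.546] pointing down, gripper open.
Joint ranges: [-2.83, 2.83], [-0.83, 2.19], [0.07, 2.5], [-1.14, 4.28], [0.01, 3], [-2.97, 2.97]. Speed limits (rad/s): [1.89, 1.89, 2.22, 3.14, 3.14, 3.14].

INTERFACE

Orientations are given as a unit quaternion [w, x, y, z].
In Python, from workcell import * gives the robot as it stands.
- The arm moves only by the tool carry_out, never from a script. Its argument "deltas" is a list of rows, each a list of 5 numbers: the shift along the tool's x, y, z in mm, then the turn about the tool's z in degrees, then the gripper's target within -1 to 1 (shut at 1, half-way at 0, fully open at -1). In form: [[dx, dy, dz, twist, grip], ...]. A call has 1 to 20 rows; each row shifts and turns the commanded pose from where the row before left it, along the tool's axes as they then stand; what a row does not reach is not made up. A row lasts 1/12 s, in which the tool goes at most 41.7 mm and 7.16 degrees, less where a joint would pass 70% of its speed; a pose out of reach is approached as far as the arm can. A call with a gripper value outside its range is refused whole. The fingers move at their own pace and stop on an object; the grip force is fixed at half the most. Time passes only in rows, so rows that do not move let the fingers close. It gives the time, the measured TCP pose, the force, the opening and the grip force at its end, in the units of the state.
- state(): the state, without advancing time (a new reading comes with each control period).
- grab_frame(name): name is "scene" or "top" or "wrist"; returns a dict with "image" (420x560x3 uint8, blue, green, red), "mtx" (3x3 intrinsics, pixels), "cam_to_world" (4x4, takes a point from camera to world coordinates); the wrist camera has in their place "hand_eye" (4x4, takes a point from camera to tool coordinates, whose origin is the TCP and whose axes are the flange's). Camera axes: x right, y up, looking along -z (the intrinsics and any distortion apply to the point x, -y, -z); pixel columns grow to the right and rows downward; lengths in mm; the calibration is good to about 2 mm. A picture is of the moment at which its call begins: read the wrist's pose just before it. There is no depth.
- finish_job(): hands the job in; it is judged then, once.
The state is a dict: "time": time; "q": joint angles; "dq": joint speeds; "effort": joint torques, N m; "ee_pos": TCP position; "eef_rot": TCP orientation; "contact_force": force on the tool from outside, world axes, zero at the start; "torque": the same for the moment, N m; "gripper_width": opening from 0.0 (shut) to 1.0 (fully open); "gripper_force": force on a finger pad.
Only numpy, scipy, OpenCV 4.12 (cv2) and the standard library are available. Lean on these libraries where they do the work, as an engineer would, in place of code of your own. Each camera call takes 0.05 s, during which the arm holds its last target. There are 200 camera calls.

## Working session

There is one attempt and no reset: what is moved stays moved. The work goes in short steps, Python scripts to look and compute and a tool call to move; the robot and the scene stay as the last step left them, time stands still between calls to the robot, and variables do not carry over. Pictures are saved under pics/ and viewed, at most 10 in all, crops included, and the job is handed in when it is done.

Besides the shell and the picture viewer there is one more tool, called as a command line: name --pt "numbers of a row" for each row, then --argument value for the rest. carry_out: Moves the arm, as the interface text tells. Its arguments: {"type":"object","properties":{"deltas":{"type":"array"}},"required":["deltas"]}

```bash
mkdir -p pics; ls; cat > h.py <<'E'
from workcell import *
import numpy as np, cv2
def proj(f,P):
    T=np.array(f["cam_to_world"]);c=np.linalg.inv(T)@np.append(P,1);K=np.array(f["mtx"])
    p=K@np.array([c[0],-c[1],-c[2]]);return p[:2]/p[2]
def ray(f,uv,z,T=None):
    T=np.array(f["cam_to_world"]) if T is None else T
    d=np.linalg.inv(np.array(f["mtx"]))@[uv[0],uv[1],1];d=T[:3,:3]@[d[0],-d[1],-d[2]];o=T[:3,3]
    return o+d*(z-o[2])/d[2]
E
python3 - <<'E'
from h import *
for n in ["scene","top"]:
    f=grab_frame(n);cv2.imwrite(f"pics/{n}0.png",f["image"]);print(n,f.keys(),np.round(f["mtx"],1).tolist(),np.round(f["cam_to_world"],3).tolist())
    np.save(f"pics/{n}0.npy",f,allow_pickle=True)
print(state())
E
```

```text
pics
scene dict_keys(['image', 'mtx', 'cam_to_world']) [[509.3, 0.0, 277.3], [0.0, 509.3, 202.9], [0.0, 0.0, 1.0]] [[-0.198, -0.585, 0.787, 1335.513], [0.98, -0.121, 0.156, 207.446], [0.004, 0.802, 0.597, 725.198], [0.0, 0.0, 0.0, 1.0]]
top dict_keys(['image', 'mtx', 'cam_to_world']) [[418.2, 0.0, 276.8], [0.0, 418.2, 211.3], [0.0, 0.0, 1.0]] [[0.009, 0.984, -0.181, 339.254], [-1.0, 0.012, 0.015, 52.158], [0.017, 0.18, 0.983, 961.816], [0.0, 0.0, 0.0, 1.0]]
{'time': 0.1, 'q': array([-1.29582693e+00,  1.16418969e-01,  1.44216447e+00, -2.00251479e-05,
        1.58402296e+00, -3.77580560e-02]), 'dq': array([ 1.12023142e-03,  4.48086733e-04, -1.68322156e-03,  8.99432224e-04,
       -1.18218911e-03,  6.86229615e-05]), 'effort': array([ 1.40145585e-03, -7.22896528e+01, -6.23865008e+01,  7.79684423e-02,
        2.27529713e-02, -6.01315605e-05]), 'ee_pos': array([ 207.62731211, -642.07200693,  205.91297421]), 'eef_rot': array([-5.02123217e-04,  9.87799972e-01,  1.55727189e-01, -6.99180986e-05]), 'contact_force': array([ 0.33698726, -0.56206781, -0.09789209]), 'torque': array([0.02151953, 0.02652334, 0.02326651]), 'gripper_force': 0.0, 'gripper_width': 0.9980006282083462}
```

View pics/scene0.png

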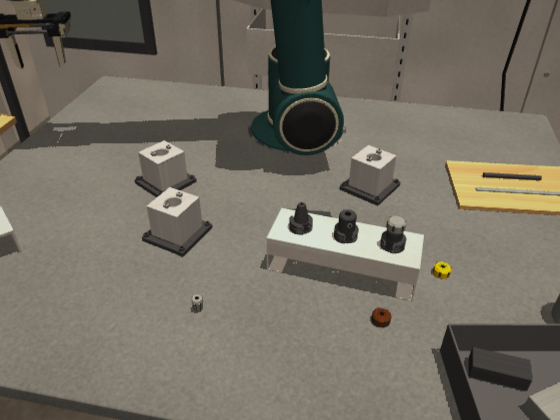

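View pics/top0.png

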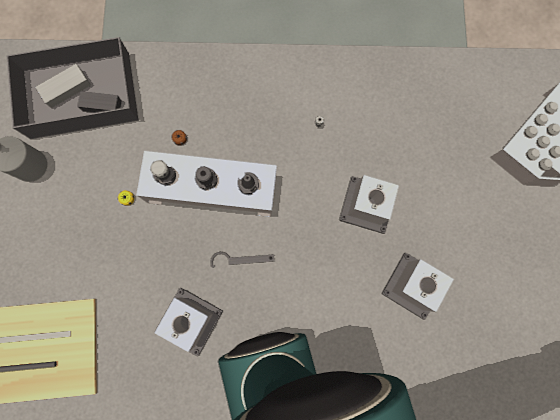

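The scene view shows the rack with three holders. In the top view:
- Candidates for the nut are the bright one on the chuck (162,170), the brown one (179,137) and the yellow one (126,198). I choose the bright one in the rack.
- Fixture look-alikes are at (376,197), (428,286) and (181,324). I will choose the farthest by computation.

```bash
python3 - <<'E'
from h import *
t=np.load("pics/top0.npy",allow_pickle=True).item();s=np.load("pics/scene0.npy",allow_pickle=True).item()
for uv in [(376,197),(428,286),(181,324)]:
    p=ray(t,uv,90);print("fix",p.round(1),np.hypot(*p[:2]).round(1))
print("nut top",ray(t,(160,168),145).round(1),ray(s,(396,222),145).round(1), "fixS",ray(s,(174,202),90).round(1))
for uv in [(162,172),(205,177),(248,182)]: print(ray(t,uv,105).round(1))
for n in [(147,152),(275,166),(138,200),(271,212)]: print("rackcorner",ray(t,n,85).round(1))
a=cv2.resize(t["image"][145:215,125:205],None,fx=5,fy=5,interpolation=cv2.INTER_CUBIC)
b=cv2.resize(t["image"][165:235,335:415],None,fx=5,fy=5,interpolation=cv2.INTER_CUBIC)
cv2.imwrite("pics/crop1.png",np.hstack([a,b]))
E
```

```text
fix [ 533.2 -173.5   90. ] 560.7
fix [ 346.4 -275.1   90. ] 442.4
fix [266.4 229.3  90. ] 351.5
nut top [575.  275.7 145. ] [584.2 278.8 145. ] fixS [ 539.3 -170.6   90. ]
[577.9 281.9 105. ]
[568.2 191.  105. ]
[558.6 100.2 105. ]
rackcorner [628.  322.4  85. ]
rackcorner [600.4  43.5  85. ]
rackcorner [521.  334.5  85. ]
rackcorner [498.6  51.   85. ]
```

View pics/crop1.png

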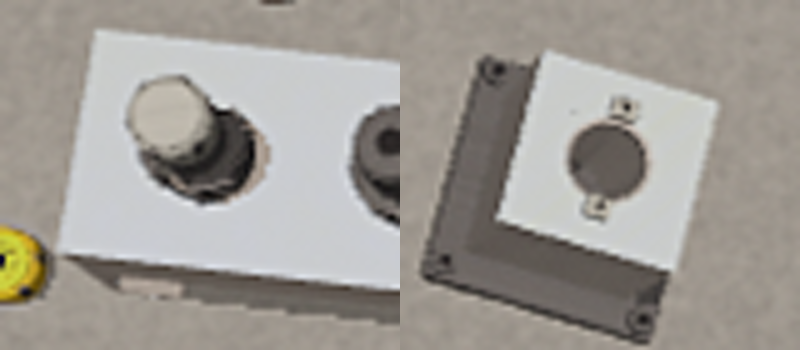

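The crop confirms the bright notched nut on the chuck in the rack (nut centre at about (159,168) in the top image). The right half shows the farthest fixture, 561 mm from the base, with keys at top-image pixels (380,186) and (374,207). I'm moving over the chuck now.

carry_out --pt "15 -18 -6 0 -1" --pt "25 -30 -10 0 -1" --pt "25 -30 -10 0 -1" --pt "25 -30 -10 0 -1" --pt "25 -30 -10 0 -1" --pt "25 -30 -10 0 -1" --pt "25 -30 -10 0 -1" --pt "25 -30 -10 0 -1" --pt "25 -30 -10 0 -1" --pt "25 -30 -10 0 -1" --pt "25 -30 0 0 -1" --pt "25 -30 0 0 -1" --pt "25 -30 0 0 -1" --pt "25 -30 0 0 -1" --pt "25 -30 0 0 -1" --pt "25 -30 0 0 -1" --pt "25 -30 0 0 -1" --pt "25 -30 0 0 -1" --pt "25 -30 0 0 -1" --pt "25 -30 0 0 -1"

```text
time: 1.77
ee_pos: [493.1, 70.1, 302.4]
eef_rot: [0.0, 0.988, 0.156, 0.0]
contact_force: [1.2, -0.7, 0.3]
gripper_width: 1.001
gripper_force: 0.0
```

carry_out --pt "25 -30 0 0 -1" --pt "25 -30 0 0 -1" --pt "25 -30 0 0 -1" --pt "25 -30 0 0 -1" --pt "25 -30 0 0 -1" --pt "20 -20 0 -5 -1" --pt "0 0 0 -7 -1" --pt "0 0 0 -7 -1" --pt "0 0 0 -7 -1" --pt "0 0 0 -7 -1" --pt "0 0 0 -7 -1" --pt "0 0 0 -7 -1" --pt "0 0 0 -7 -1" --pt "0 0 0 -7 -1" --pt "0 0 0 -5 -1" --pt "0 0 0 0 -1"

```text
time: 3.1
ee_pos: [578.6, 274.3, 302.2]
eef_rot: [-0.0, 0.742, 0.67, -0.0]
contact_force: [-0.5, -0.3, 0.8]
gripper_width: 0.999
gripper_force: 0.0
```

```bash
cat >> h.py <<'E'
from scipy.spatial.transform import Rotation as Ro
def tcp(s):
    T=np.eye(4);w,x,y,z=s["eef_rot"];T[:3,:3]=Ro.from_quat([x,y,z,w]).as_matrix();T[:3,3]=s["ee_pos"];return T
def wrist():
    s=state();f=grab_frame("wrist");f["cam_to_world"]=tcp(s)@np.array(f["hand_eye"]);return s,f
def yaw(T): return np.arctan2(T[1,0],T[0,0])
def todelta(dxyz):
    return tcp(state())[:3,:3].T@np.array(dxyz)
E
python3 - <<'E'
from h import *
s,f=wrist();T=tcp(s);print(s["time"],s["ee_pos"].round(1),yaw(T),s["q"].round(2),T[:3,2].round(4));print(np.round(f["hand_eye"],3),np.round(f["mtx"],1))
print(proj(f,[580,277,145]))
cv2.imwrite("pics/w1.png",f["image"]);np.save("pics/w1.npy",f,allow_pickle=True)
E
```

```text
3.1 [578.6 274.3 302.2] 1.469094407101274 [0.4  0.03 1.38 0.   1.73 0.5 ] [-6.e-04 -2.e-04 -1.e+00]
[[ 0.00000e+00  9.70000e-01  2.44000e-01  6.80590e+01]
 [ 1.00000e+00 -0.00000e+00 -1.00000e-03 -9.93000e-01]
 [-1.00000e-03  2.44000e-01 -9.70000e-01 -1.77429e+02]
 [ 0.00000e+00  0.00000e+00  0.00000e+00  1.00000e+00]] [[325.4   0.  274.5]
 [  0.  325.4 204.6]
 [  0.    0.    1. ]]
[276.41125535 187.19598539]
```

View pics/w1.png

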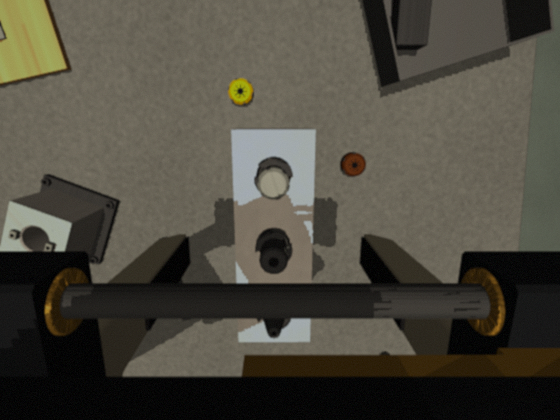

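The wrist view shows the chuck nut at (274,181), the mill holder at (272,255), the yellow nut at (240,91) and the brown nut at (353,163). I'll crop in on it for the nut centre and flange slots.

```bash
python3 - <<'E'
from h import *
f=np.load("pics/w1.npy",allow_pickle=True).item();im=f["image"]
c=cv2.resize(im[145:210,235:313],None,fx=9,fy=9,interpolation=cv2.INTER_CUBIC)
c=np.clip(255*(c/255.)**0.6,0,255).astype(np.uint8)
cv2.imwrite("pics/crop2.png",c)
E
```

```text
(no output)
```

View pics/crop2.png

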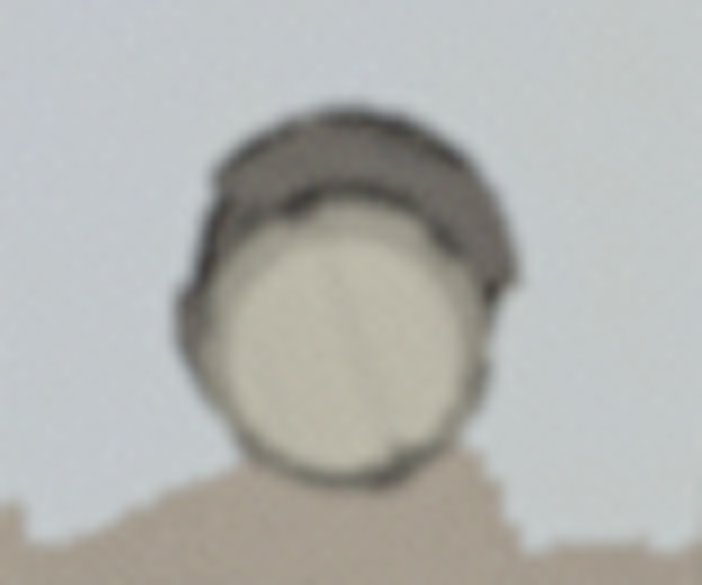

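```bash
cat > a.py <<'E'
from h import *
f=np.load("pics/w1.npy",allow_pickle=True).item()
g=lambda u,v:(235+(u+.5)/9-.5,145+(v+.5)/9-.5)
n=ray(f,g(346,352),145);print("nut",n.round(1))
for name,uv in dict(L1=(218,180),L2=(182,290),L2b=(178,340),R1=(515,283),R2=(488,375),top=(350,105),bl=(240,440)).items():
    for z in (105,85):
        p=ray(f,g(*uv),z)-n;print(name,z,p[:2].round(1),np.hypot(*p[:2]).round(1),np.degrees(np.arctan2(p[1],p[0])).round(1))
t=np.load("pics/top0.npy",allow_pickle=True).item()
k1,k2,b=[ray(t,u,z) for u,z in(((380-.4,186-.1),98),((374-.3,206-.0),98),((376,196.5),90))]
print("keys",k1,k2,(k1+k2)/2,b,np.degrees(np.arctan2(*(k1-k2)[[1,0]])))
E
python3 a.py
```

```text
nut [576.8 281.1 145. ]
L1 105 [-14.9  16.6] 22.3 132.0
L1 85 [-16.1  14.2] 21.5 138.7
L2 105 [-21.2   2.9] 21.4 172.1
L2 85 [-22.7  -0.2] 22.7 -179.5
L2b 105 [-22.4  -3.5] 22.7 -171.1
L2b 85 [-24.  -7.] 25.0 -163.8
R1 105 [21.7 -0.5] 21.7 -1.4
R1 85 [22.4 -3.8] 22.8 -9.7
R2 105 [ 17.1 -12.2] 21.0 -35.4
R2 85 [ 17.6 -16.1] 23.9 -42.4
top 105 [ 2.8 24.3] 24.5 83.3
top 85 [ 2.6 22.4] 22.5 83.4
bl 105 [-15.9 -17.5] 23.7 -132.3
bl 85 [-17.2 -21.7] 27.7 -128.3
keys [ 555.74018038 -179.97818976   98.        ] [ 511.85914531 -165.9158317    98.        ] [ 533.79966284 -172.94701073   98.        ] [ 534.27456514 -173.55968229   90.        ] -17.768862354844295
```

carry_out --pt "3 -1 30 0 -1" --pt "3.5 -1.5 35 0 -1" --pt "0 0 20 0 -1" --pt "0 0 0 0 -1" --pt "0 0 0 0 -1"

```text
time: 3.57
ee_pos: [576.6, 281.0, 217.3]
eef_rot: [-0.0, 0.744, 0.668, -0.001]
contact_force: [0.3, 0.8, 1.4]
gripper_width: 1.0
gripper_force: 0.0
```

```bash
python3 - <<'E'
from h import *
s,f=wrist();T=tcp(s);print(s["time"],s["ee_pos"].round(1),yaw(T),proj(f,[577,281,145]))
np.save("pics/w2.npy",f,allow_pickle=True);im=f["image"]
u,v=proj(f,[577,281,145]).astype(int)
x0,y0=u-45,v-45;print(x0,y0)
c=cv2.resize(im[y0:y0+75,x0:x0+90],None,fx=8,fy=8,interpolation=cv2.INTER_CUBIC)
cv2.imwrite("pics/crop3.png",np.clip(255*(c/255.)**0.6,0,255).astype(np.uint8))
E
```

```text
3.5667 [576.6 281.  217.3] 1.4623472558349002 [276.20239966 210.99319325]
231 165
```

View pics/crop3.png

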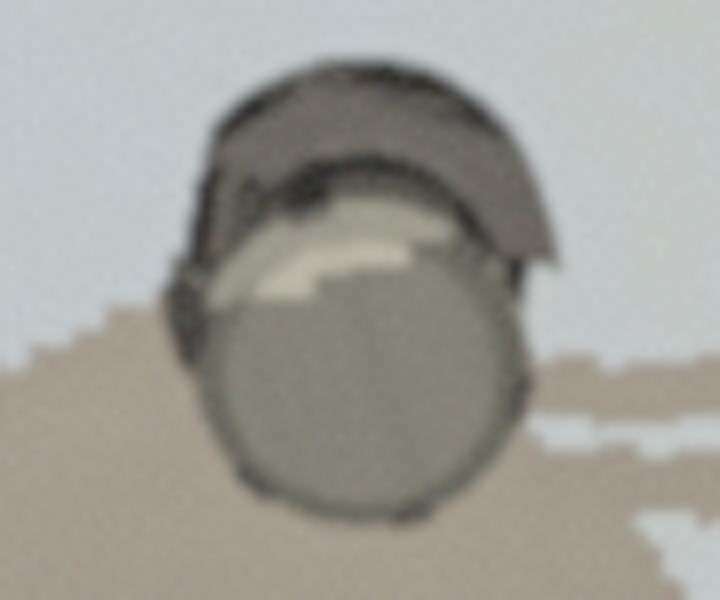

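```bash
python3 - <<'E'
from h import *
f=np.load("pics/w2.npy",allow_pickle=True).item()
g=lambda u,v:(231+(u+.5)/8-.5,165+(v+.5)/8-.5)
n=ray(f,g(363,364),144);print("nut",n.round(1))
for name,uv in dict(L1=(215,130),L1m=(211,145),L2=(175,285),R1=(557,265),top=(360,62)).items():
    p=ray(f,g(*uv),105)-n;print(name,p[:2].round(1),np.hypot(*p[:2]).round(1),np.degrees(np.arctan2(p[1],p[0])).round(1))
s=state();print(todelta(n-s["ee_pos"]-[0,0,0]))
E
```

```text
nut [576.8 281.5 144. ]
L1 [-14.6  18.5] 23.6 128.4
L1m [-15.3  16.8] 22.7 132.3
L2 [-21.4   1.1] 21.4 176.9
R1 [22.3 -1.2] 22.3 -3.2
top [ 2.4 24.4] 24.5 84.3
[ 0.29979975 -0.37545378 74.93781562]
```

carry_out --pt "0.3 -0.4 30 0 -1" --pt "0 0 30 0 -1" --pt "0 0 17 0 -1" --pt "0 0 0 0 -1" --pt "0 0 0 0 1" --pt "0 0 0 0 1" --pt "0 0 0 0 1" --pt "0 0 0 0 1" --pt "0 0 0 0 1" --pt "0 0 0 0 1" --pt "0 0 0 0 1" --pt "0 0 0 0 1" --pt "0 0 0 0 1" --pt "0 0 0 0 1"

```text
time: 4.78
ee_pos: [576.5, 281.4, 140.5]
eef_rot: [-0.0, 0.744, 0.669, -0.0]
contact_force: [-0.3, -0.8, -0.1]
gripper_width: 0.332
gripper_force: 0.0
```

carry_out --pt "0 0 0 0 1" --pt "0 0 0 0 1" --pt "0 0 0 0 1"

```text
time: 5.03
ee_pos: [576.5, 281.4, 140.5]
eef_rot: [-0.0, 0.744, 0.669, -0.0]
contact_force: [0.6, 0.2, -0.4]
gripper_width: 0.116
gripper_force: 0.0
```

```bash
python3 - <<'E'
from h import *
s,f=wrist();print(s["gripper_width"],s["gripper_force"])
g=grab_frame("scene")
np.save("pics/w3.npy",f,allow_pickle=True)
u,v=proj(g,[577,281,130]).astype(int);print(u,v)
c=cv2.resize(g["image"][v-50:v+50,u-60:u+60],None,fx=3.5,fy=3.5,interpolation=cv2.INTER_CUBIC)
d=f["image"][130:330,176:376];d=cv2.resize(d,(350,350))
cv2.imwrite("pics/m3.png",np.hstack([c,d]))
E
```

```text
0.11648638939834069 0.0
396 226
```

View pics/m3.png

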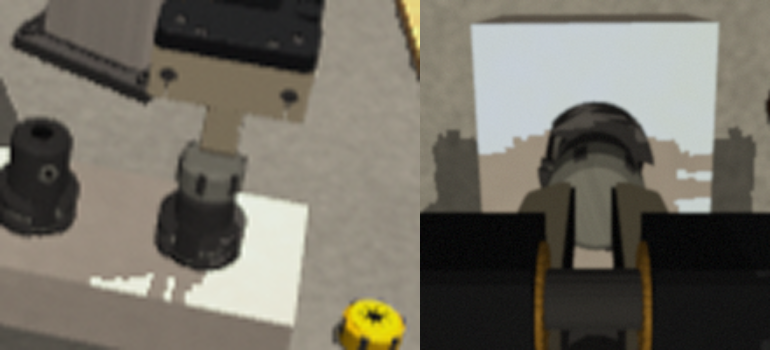

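The fingers closed past the nut with no contact. In the scene crop the finger ends near the nut's top, and in the wrist crop the nut lies beyond the fingertips. I'll check the heights by triangulation.

```bash
python3 - <<'E'
from h import *
g=np.load("pics/scene0.npy",allow_pickle=True).item();t=np.load("pics/top0.npy",allow_pickle=True).item()
cr=lambda p:((p-[396-60,226-50])*3.5).round(0)
for z in (118.5,145,205): print("finger in m3",z,cr(proj(g,[582,281.4,z])))
for z in (85,105,126,145): print("chuck axis",z,cr(proj(g,[577,281.3,z])))
def tri(a,b):
    A=[];B=[]
    M=np.zeros((3,3));v=np.zeros(3)
    for f,uv in (a,b):
        o=np.array(f["cam_to_world"])[:3,3];d=ray(f,uv,0)-o;d/=np.linalg.norm(d);P=np.eye(3)-np.outer(d,d);M+=P;v+=P@o
    return np.linalg.solve(M,v).round(1)
w=np.load("pics/w2.npy",allow_pickle=True).item();w1=np.load("pics/w1.npy",allow_pickle=True).item()
print("nut top T/S",tri((t,(159,167.5)),(s0:=g,(396.5,222))))
print("nut w2/S",tri((w,(276,210)),(g,(396.5,222))),"w2/T",tri((w,(276,210)),(t,(159,167.5))))
# rack corners via colour in w1: white region right/left edges
for n in (w1,w):
    im=n["image"];gr=im.min(2).astype(int);b=(im[:,:,0].astype(int)>165)
    print([ (np.where(b[r,200:350])[0][[0,-1]]+200).tolist() for r in (135,145,155) if b[r,200:350].any()])
np.set_printoptions(suppress=True)
for uvs in [((147,152),(422,238))]: print("rack corner? ",tri((t,uvs[0]),(g,uvs[1])))
print("fixture centre",tri((t,(376,196.5)),(g,(174.5,202))))
E
```

```text
finger in m3 118.5 [208. 198.]
finger in m3 145 [215. 159.]
finger in m3 205 [233.  65.]
chuck axis 85 [199. 240.]
chuck axis 105 [204. 212.]
chuck axis 126 [210. 181.]
chuck axis 145 [215. 153.]
nut top T/S [577.5 279.8 139.8]
nut w2/S [576.8 280.3 139.4] w2/T [577.3 279.8 138.7]
[[233, 313], [233, 313], [233, 313]]
[[224, 326], [224, 326]]
rack corner?  [611.7 316.7 134.9]
fixture centre [ 534.7 -173.1   86.6]
```

carry_out --pt "0 0 0 0 -1" --pt "0 0 0 0 -1" --pt "0 0 0 0 -1" --pt "0 0 0 0 -1" --pt "0 0 0 0 -1" --pt "0 0 0 0 -1" --pt "0 0 0 0 -1" --pt "0 0 0 0 -1" --pt "0 0 0 0 -1" --pt "0 0 0 0 -1"

```text
time: 5.97
ee_pos: [576.5, 281.4, 140.5]
eef_rot: [-0.0, 0.744, 0.669, -0.0]
contact_force: [0.1, -0.1, -0.5]
gripper_width: 0.698
gripper_force: 0.0
```

```bash
python3 - <<'E'
from h import *
s,f=wrist();print(s["gripper_width"],s["ee_pos"])
g=grab_frame("scene");np.save("pics/w4.npy",f,allow_pickle=True)
c=cv2.resize(g["image"][166:286,336:456],None,fx=3.3,fy=3.3,interpolation=cv2.INTER_CUBIC)
k=s["gripper_width"]*46.5
for y in (-1,1):
    for z in (22,):
        P=tcp(s)@[0,y*(k+8),z,1];u=(proj(g,P[:3])-[336,166])*3.3;cv2.circle(c,tuple(u.astype(int).tolist()),4,(0,0,255),1);print(P.round(1),proj(f,P[:3]))
        Q=tcp(s)@[0,y*k,3,1]
        cv2.circle(f["image"],tuple(proj(f,P[:3]).astype(int).tolist()),2,(0,0,255),1)
d=cv2.resize(f["image"][110:310,176:376],(396,396))
cv2.imwrite("pics/m4.png",np.hstack([c,d]))
E
```

```text
0.6983252414960446 [576.45553812 281.44221516 140.52965173]
[536.2 285.7 118.5   1. ] [213.0952299  231.63067578]
[616.7 277.2 118.5   1. ] [338.53770076 231.63480434]
```

View pics/m4.png

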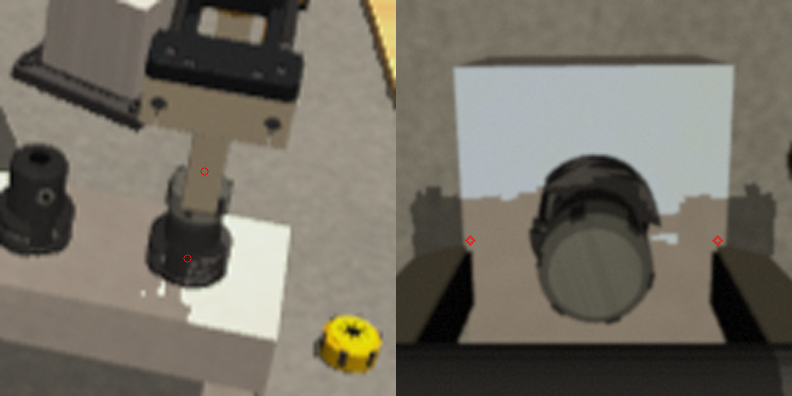

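Both views show the fingertips about 30 mm higher than the description gives (wrist: tip at crop (472,250), expected row about 218; scene: tip at row 210, expected 258). So they closed above the nut. I'll descend 30 mm with the fingers open and close again.

carry_out --pt "0 0 0 0 -1" --pt "0 0 0 0 -1" --pt "0 0 0 0 -1" --pt "0 0 10 0 -1" --pt "0 0 10 0 -1" --pt "0 0 10 0 -1" --pt "0 0 0 0 -1" --pt "0 0 0 0 -1"

```text
time: 6.73
ee_pos: [576.0, 281.2, 109.3]
eef_rot: [-0.0, 0.744, 0.669, -0.001]
contact_force: [0.4, 1.2, 0.4]
gripper_width: 1.003
gripper_force: 0.0
```

carry_out --pt "0 0 0 0 1" --pt "0 0 0 0 1" --pt "0 0 0 0 1" --pt "0 0 0 0 1" --pt "0 0 0 0 1" --pt "0 0 0 0 1" --pt "0 0 0 0 1" --pt "0 0 0 0 1" --pt "0 0 0 0 1" --pt "0 0 0 0 1" --pt "0 0 0 0 1" --pt "0 0 0 0 1" --pt "0 0 0 0 1"

```text
time: 7.82
ee_pos: [576.7, 281.4, 110.7]
eef_rot: [0.0, 0.744, 0.669, 0.0]
contact_force: [3.8, 0.1, 0.7]
gripper_width: 0.36
gripper_force: 30.0
```

Gripped: 33.5 mm at 30 N. Now I'll lift.

carry_out --pt "0 0 -5 0 1" --pt "0 0 -15 0 1" --pt "0 0 -25 0 1" --pt "0 0 -30 0 1" --pt "0 0 -30 0 1" --pt "0 0 -30 0 1" --pt "0 0 -15 0 1" --pt "0 0 -5 0 1" --pt "0 0 0 0 1" --pt "0 0 0 0 1"

```text
time: 8.65
ee_pos: [576.1, 281.3, 263.8]
eef_rot: [-0.0, 0.744, 0.669, -0.001]
contact_force: [-0.1, 0.3, -5.8]
gripper_width: 0.363
gripper_force: 30.0
```

```bash
python3 - <<'E'
from h import *
s,f=wrist();T=tcp(s);print(s["ee_pos"],np.degrees(yaw(T)),s["gripper_width"],s["contact_force"],s["torque"],s["q"].round(2))
t=grab_frame("top");g=grab_frame("scene")
np.save("pics/w5.npy",f,allow_pickle=True);np.save("pics/g5.npy",g,allow_pickle=True)
u,v=proj(g,[577,281,230]).astype(int);print(u,v)
x0,y0=max(u-45,0),max(v-45,0);print(x0,y0)
c=cv2.resize(g["image"][y0:y0+95,x0:x0+90],(375,396),interpolation=cv2.INTER_CUBIC)
d=cv2.resize(f["image"][150:290,206:346],(396,396),interpolation=cv2.INTER_CUBIC)
o=np.hstack([c,d]);cv2.imwrite("pics/m5.png",np.clip(255*(o/255.)**0.6,0,255).astype(np.uint8))
E
```

```text
[576.12461949 281.31817345 263.77202454] 83.92638687823958 0.3625349559519144 [-0.07610572  0.25220005 -5.81227889] [-0.07591397 -0.05637165 -0.01774839] [0.41 0.03 1.44 0.   1.67 0.52]
404 181
359 136
```

View pics/m5.png

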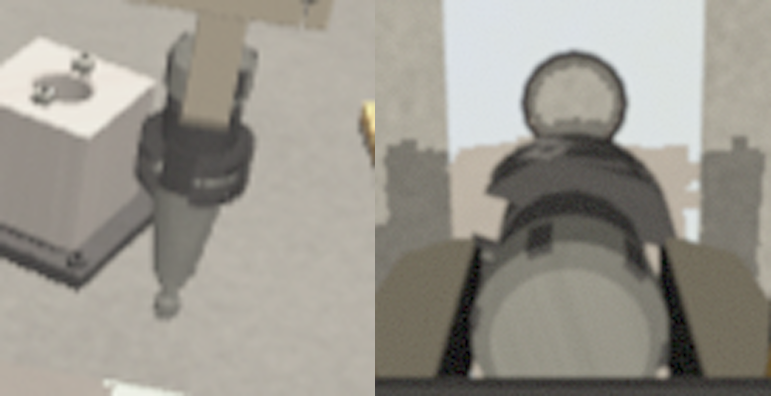

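The scene crop shows the chuck hanging upright from the nut. The wrist crop shows the flange's slot corners at about (488,190) and (672,240). This gives the chuck's angle again, and I'll measure the fixture keys too.

```bash
python3 - <<'E'
from h import *
from scipy.optimize import least_squares
f=np.load("pics/w5.npy",allow_pickle=True).item();s=state()
g=lambda u,v:(206+(u-375)/2.829,150+v/2.829)
P={k:ray(f,g(*uv),258)[:2] for k,uv in dict(L1=(488,190),L2=(475,240),R1=(673,241),top=(572,136)).items()}
# fit centre: L1,R1,top on 23 mm circle
r=least_squares(lambda c:[np.hypot(*(P[k]-c))-23 for k in("L1","R1","top")],[576,281]);c=r.x;print("centre",c,r.fun)
for cc in (c,np.array([576.3,281.4])):
    print({k:(np.hypot(*(p-cc)).round(1),np.degrees(np.arctan2(*(p-cc)[::-1])).round(1)) for k,p in P.items()})
# fixture from scene image g5 crop keys
gg=np.load("pics/g5.npy",allow_pickle=True).item()
h=lambda u,v:(359+u*90/375,136+v*95/396)
print([ray(gg,h(*u),98)[:2] for u in((82,65),(42,94))], "other fixture, wrong one")
# key pixels in scene0 for the right fixture: bright blobs dump
im=np.load("pics/scene0.npy",allow_pickle=True).item()
b=proj(im,[534,-173,90]);print("bore px",b)
t=np.load("pics/top0.npy",allow_pickle=True).item()
# bore: dark blob in top and scene
for F,n,z in((t,"top",90),(im,"scene",90)):
    u,v=proj(F,[534,-173,90]).astype(int);I=F["image"][v-12:v+13,u-12:u+13].max(2)
    m=(I<140).astype(np.uint8);nn,l,st,ce=cv2.connectedComponentsWithStats(m)
    for i in range(1,nn):
        if st[i,4]>15: p=ce[i]+[u-12,v-12];print(n,st[i],p,ray(F,p,90).round(1))
E
```

```text
centre [575.80351097 283.17950475] [-1.73615478 -1.41317295  1.13067084]
{'L1': (np.float64(21.3), np.float64(137.5)), 'L2': (np.float64(20.1), np.float64(169.1)), 'R1': (np.float64(21.6), np.float64(-2.1)), 'top': (np.float64(24.1), np.float64(83.2))}
{'L1': (np.float64(22.9), np.float64(135.0)), 'L2': (np.float64(21.0), np.float64(164.6)), 'R1': (np.float64(21.1), np.float64(2.7)), 'top': (np.float64(25.8), np.float64(84.8))}
[array([258.6827223, 240.1481705]), array([295.20259113, 219.42450986])] other fixture, wrong one
bore px [173.83642832 200.39414445]
top [  6   4  15  19 193] [376.10362694 196.78756477] [ 533.6 -173.8   90. ]
scene [ 0  0  6  6 21] [162.66666667 189.66666667] [ 501.9 -210.5   90. ]
scene [14  0 11  4 26] [181.11538462 188.84615385] [ 490.9 -172.6   90. ]
scene [15  4  7  5 20] [178.9  194.45] [ 511.6 -170.1   90. ]
scene [  2  10  19  11 124] [171.83064516 202.16129032] [ 540.7 -174.9   90. ]
```

carry_out --pt "-10 0 -10 0 1" --pt "-25 1 0 0 1" --pt "-38 1 0 0 1" --pt "-38 1 0 0 1" --pt "-38 1 0 0 1" --pt "-38 1 0 0 1" --pt "-38 1 0 0 1" --pt "-38 1 0 0 1" --pt "-38 1 0 0 1" --pt "-38 1 0 0 1" --pt "-38 1 0 0 1" --pt "-38 1 0 0 1" --pt "-38 1 0 0 1" --pt "-38 1 0 0 1" --pt "-25 1 0 0 1" --pt "-16 1 0 0 1" --pt "0 0 0 -4 1" --pt "0 0 0 -3 1" --pt "0 0 0 0 1" --pt "0 0 0 0 1"

```text
time: 10.47
ee_pos: [534.9, -249.0, 275.7]
eef_rot: [-0.0, 0.702, 0.712, 0.0]
contact_force: [-0.6, 0.0, -5.2]
gripper_width: 0.361
gripper_force: 30.0
```

```bash
python3 - <<'E'
from h import *
s,f=wrist();T=tcp(s);print(s["time"],s["ee_pos"],np.degrees(yaw(T)),s["gripper_width"],s["contact_force"],s["q"].round(2))
np.save("pics/w6.npy",f,allow_pickle=True)
print(proj(f,[534,-173,90]),proj(f,[556,-180,98]),proj(f,[512,-166,98]))
c=f["image"][100:285,190:370]
c=cv2.resize(c,(584,600),interpolation=cv2.INTER_CUBIC)
cv2.imwrite("pics/m6.png",np.clip(255*(c/255.)**0.6,0,255).astype(np.uint8))
E
```

```text
10.4667 [ 534.93321601 -248.96647404  275.71807821] 90.83689884482311 0.36059389331174635 [-0.6019756   0.04244345 -5.21833471] [-0.48 -0.08  1.53  0.    1.69 -0.49]
[275.28111871 115.40774295] [295.99035041 122.41727634] [254.39713899 107.98281025]
```

View pics/m6.png

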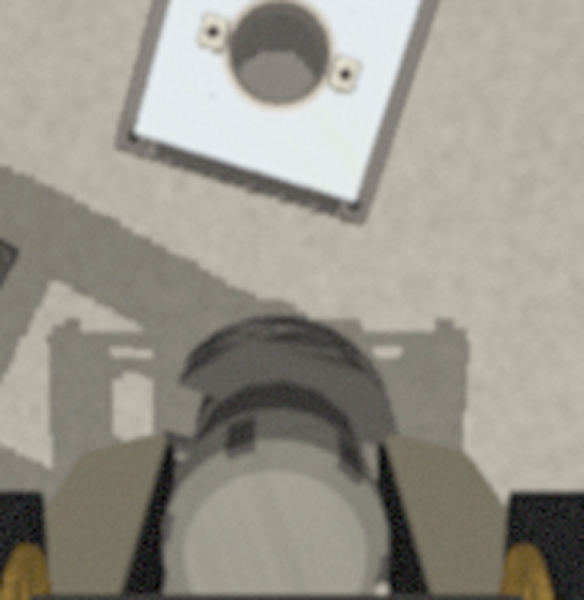

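The picture shows the fixture with its bore at crop (279,52) and key screws at (213,31) and (344,74). The held chuck's flange corners are at (182,378) and (393,437).

```bash
python3 - <<'E'
from h import *
f=np.load("pics/w6.npy",allow_pickle=True).item()
g=lambda u,v:(190+(u+.5)/3.244-.5,100+(v+.5)/3.243-.5)
b=ray(f,g(279,52),90);k1=ray(f,g(344,74),98);k2=ray(f,g(213,31.5),98)
print("bore",b.round(1),"keys mid",((k1+k2)/2).round(1),np.degrees(np.arctan2(*(k1-k2)[[1,0]])),np.linalg.norm(k1-k2))
# block edges by line fit: white mask outline
im=f["image"];m=(im.min(2)>185).astype(np.uint8);m[150:]=0
cs,_=cv2.findContours(m,cv2.RETR_EXTERNAL,cv2.CHAIN_APPROX_NONE);c=max(cs,key=cv2.contourArea)
e=cv2.approxPolyDP(c,4,True)[:,0];P=np.array([ray(f,p,90)[:2] for p in e.astype(float)]);print(e.tolist(),P.round(1).tolist())
Q=np.roll(P,-1,0)-P;print([(np.hypot(*q).round(1),(np.degrees(np.arctan2(q[1],q[0]))%90).round(1)) for q in Q],P.mean(0))
z=275.7-25.7+20
L1,L2,R1,top=[ray(f,g(*u),z)[:2] for u in((182,378),(166,440),(393,438),(283,316))]
for c in (np.array([534.9,-249]),np.array([534.9,-248]),np.array([534.9,-247])):
    print([(np.hypot(*(p-c)).round(1),np.degrees(np.arctan2(*(p-c)[::-1])).round(1)) for p in(L1,L2,R1,top)])
E
```

```text
bore [ 534.4 -173.3   90. ] keys mid [ 534.3 -173.7   98. ] -16.53190950595917 44.572589841809396
[[252, 69], [232, 139], [261, 149], [302, 149], [320, 91]] [[509.0, -126.7], [487.0, -198.6], [518.8, -209.0], [564.0, -208.3], [580.9, -147.4]]
[(np.float64(75.2), np.float64(73.0)), (np.float64(33.4), np.float64(72.0)), (np.float64(45.2), np.float64(0.8)), (np.float64(63.2), np.float64(74.5)), (np.float64(74.8), np.float64(74.0))] [ 531.95517231 -178.0079124 ]
[(np.float64(23.2), np.float64(139.9)), (np.float64(21.0), np.float64(171.6)), (np.float64(21.2), np.float64(11.1)), (np.float64(26.7), np.float64(89.4))]
[(np.float64(22.6), np.float64(141.9)), (np.float64(20.9), np.float64(174.3)), (np.float64(21.0), np.float64(8.4)), (np.float64(25.7), np.float64(89.4))]
[(np.float64(22.0), np.float64(143.9)), (np.float64(20.8), np.float64(177.1)), (np.float64(20.9), np.float64(5.7)), (np.float64(24.7), np.float64(89.4))]
```

carry_out --pt "15 0 0 0 1" --pt "25 0.3 0 0 1" --pt "25 0.3 0 0 1" --pt "10.7 0 0 0 1" --pt "0 0 0 0 1" --pt "0 0 20 0 1" --pt "0 0 25 0 1" --pt "0 0 25 0 1" --pt "0 0 10 0 1" --pt "0 0 0 0 1" --pt "0 0 15 0 1" --pt "0 0 15 0 1" --pt "0 0 10 0 1" --pt "0 0 5 0 1" --pt "0 0 5 0 1" --pt "0 0 0 0 1" --pt "0 0 0 0 1"

```text
time: 11.93
ee_pos: [534.5, -173.5, 145.8]
eef_rot: [0.0, 0.701, 0.713, 0.0]
contact_force: [-0.6, 0.2, -5.6]
gripper_width: 0.363
gripper_force: 30.0
```

```bash
python3 - <<'E'
from h import *
s=state();T=tcp(s);print(s["time"],s["ee_pos"],np.degrees(yaw(T)),s["contact_force"],s["torque"],s["gripper_width"])
print(todelta(np.array([534.4,-173.3,115.7])-s["ee_pos"]))
E
```

```text
11.9333 [ 534.54648287 -173.50706944  145.79993599] 90.92053303863226 [-0.59707578  0.15098231 -5.5956276 ] [-0.08280321 -0.10573065 -0.03538563] 0.3628586368142498
[ 0.21107958 -0.14892057 30.09989617]
```

carry_out --pt "0.2 0 6 0 1" --pt "0 0 6 0 1" --pt "0 0 4 0 1" --pt "0 0 4 0 1" --pt "0 0 0 0 1" --pt "0 0 0 0 1"

```text
time: 12.43
ee_pos: [534.3, -173.2, 125.3]
eef_rot: [-0.0, 0.701, 0.713, -0.0]
contact_force: [0.7, -0.6, -5.7]
gripper_width: 0.358
gripper_force: 30.0
```

carry_out --pt "0 0 2 0 1" --pt "0 0 2 0 1" --pt "0 0 1 0 1" --pt "0 0 0 0 1" --pt "0 0 0 0 1"

```text
time: 12.85
ee_pos: [534.4, -173.2, 120.5]
eef_rot: [-0.0, 0.701, 0.713, -0.0]
contact_force: [0.0, 0.4, -6.3]
gripper_width: 0.364
gripper_force: 30.0
```

carry_out --pt "0 0 1.5 0 1" --pt "0 0 1.5 0 1" --pt "0 0 1 0 1" --pt "0 0 0 0 1" --pt "0 0 0 0 1"

```text
time: 13.27
ee_pos: [534.4, -173.3, 116.4]
eef_rot: [-0.0, 0.701, 0.713, -0.0]
contact_force: [0.4, -0.1, -6.7]
gripper_width: 0.364
gripper_force: 30.0
```

carry_out --pt "0 0 0.7 0 1" --pt "0 0 0.5 0 1" --pt "0 0 0 0 1" --pt "0 0 0 0 1"

```text
time: 13.6
ee_pos: [534.6, -173.3, 115.7]
eef_rot: [0.0, 0.701, 0.713, 0.0]
contact_force: [0.9, 0.7, -2.4]
gripper_width: 0.364
gripper_force: 30.0
```

carry_out --pt "0 0 0.5 0 1" --pt "0 0 0.3 0 1" --pt "0 0 0 0 1" --pt "0 0 0 0 1" --pt "0 0 0 0 1" --pt "0 0 0 0 1" --pt "0 0 0 0 1"

```text
time: 14.18
ee_pos: [534.8, -173.3, 115.4]
eef_rot: [0.001, 0.701, 0.713, 0.0]
contact_force: [0.6, 1.0, 5.6]
gripper_width: 0.36
gripper_force: 30.0
```

```bash
python3 - <<'E'
from h import *
s=state();T=tcp(s);print(s["time"],s["ee_pos"],np.degrees(yaw(T)),s["contact_force"],s["torque"],s["q"].round(2))
E
```

```text
14.1833 [ 534.81148336 -173.29808144  115.35607471] 90.92598055189221 [0.60565527 1.02534795 5.58513862] [ 0.2074744  -0.10761137  0.01175714] [-0.36 -0.09  1.8   0.    1.43 -0.37]
```

Seated with light preload. Now I'll unscrew anticlockwise, which is a negative twist.

carry_out --pt "0 0 0 -5 1" --pt "0 0 0 -7 1" --pt "0 0 0 -7 1" --pt "0 0 0 -7 1" --pt "0 0 0 -7 1" --pt "0 0 0 -7 1" --pt "0 0 0 0 1"

```text
time: 14.77
ee_pos: [534.6, -173.7, 115.4]
eef_rot: [0.001, 0.411, 0.911, -0.0]
contact_force: [-1.8, -1.3, 6.6]
gripper_width: 0.36
gripper_force: 30.0
```

```bash
cat > st.py <<'E'
from h import *
s=state();T=tcp(s);print(s["time"],s["ee_pos"],np.degrees(yaw(T)),T[:3,2].round(3),s["contact_force"],s["torque"],s["gripper_force"],s["q"].round(2))
E
python3 st.py
```

```text
14.7667 [ 534.64844645 -173.72630713  115.44830713] 131.40610288661105 [ 0.001 -0.001 -1.   ] [-1.80691096 -1.26534236  6.64400906] [-0.3499351   0.16833991  0.08987096] 29.999862267868593 [-0.36 -0.09  1.8  -0.    1.43 -1.08]
```

carry_out --pt "0 0 0 -7 1" --pt "0 0 0 -7 1" --pt "0 0 0 -7 1" --pt "0 0 0 -7 1" --pt "0 0 0 -7 1" --pt "0 0 0 -7 1" --pt "0 0 0 -7 1" --pt "0 0 0 -7 1" --pt "0 0 0 -7 1" --pt "0 0 0 -7 1" --pt "0 0 0 -2 1" --pt "0 0 0 0 1" --pt "0 0 0 0 1"

```text
time: 15.85
ee_pos: [534.6, -174.2, 115.9]
eef_rot: [0.0, -0.199, 0.98, -0.001]
contact_force: [-5.0, -3.6, 10.4]
gripper_width: 0.361
gripper_force: 30.0
```

```bash
python3 st.py
```

```text
15.85 [ 534.56325894 -174.18246151  115.93391292] -157.08476115937296 [ 0.001 -0.002 -1.   ] [-4.99418613 -3.60628792 10.37389736] [-0.6544417   0.72478519 -0.01253691] 30.002018285449594 [-0.36 -0.09  1.8  -0.    1.43 -2.33]
```

carry_out --pt "0 0 -1 0 1" --pt "0 0 -1 0 1" --pt "0 0 -1 0 1" --pt "0 0 0 0 1" --pt "0 0 0 0 1" --pt "0 0 0 0 1"

```text
time: 16.35
ee_pos: [534.4, -173.3, 117.4]
eef_rot: [-0.0, -0.199, 0.98, -0.0]
contact_force: [-1.4, -1.7, -0.7]
gripper_width: 0.359
gripper_force: 30.0
```

```bash
python3 st.py
```

```text
16.35 [ 534.40524376 -173.27702341  117.41419793] -157.07697009997185 [-0. -0. -1.] [-1.35569707 -1.72664673 -0.70666826] [-0.17158841 -0.03715584 -0.03074985] 29.99991095624864 [-0.36 -0.09  1.8  -0.    1.44 -2.33]
```

Force is −0.7 N, so the nut alone is lifting. Continuing.

carry_out --pt "0 0 -1.5 0 1" --pt "0 0 -1.5 0 1" --pt "0 0 -2 0 1" --pt "0 0 -2 0 1" --pt "0 0 0 0 1" --pt "0 0 0 0 1"

```text
time: 16.85
ee_pos: [534.6, -173.4, 124.9]
eef_rot: [0.0, -0.199, 0.98, -0.0]
contact_force: [-1.8, -1.8, 0.4]
gripper_width: 0.364
gripper_force: 30.0
```

```bash
python3 st.py
```

```text
16.85 [ 534.55904552 -173.39031388  124.87949412] -157.0769457755883 [ 0. -0. -1.] [-1.82570954 -1.82414964  0.3970948 ] [-0.35227935  0.05098766 -0.04467295] 30.000094722490758 [-0.36 -0.1   1.79 -0.    1.45 -2.33]
```

carry_out --pt "0 0 -2.5 0 1" --pt "0 0 -3 0 1" --pt "0 0 -3 0 1" --pt "0 0 -3 0 1" --pt "0 0 -3 0 1" --pt "0 0 -3 0 1" --pt "0 0 -3 0 1" --pt "0 0 -3 0 1" --pt "0 0 -3 0 1" --pt "0 0 -3 0 1" --pt "0 0 -1 0 1" --pt "0 0 0 0 1" --pt "0 0 0 0 1" --pt "0 0 0 0 1" --pt "0 0 0 0 1" --pt "0 0 0 0 1"

```text
time: 18.18
ee_pos: [534.4, -173.2, 154.9]
eef_rot: [-0.0, -0.199, 0.98, 0.0]
contact_force: [0.3, 0.2, -0.5]
gripper_width: 0.36
gripper_force: 30.0
```

```bash
python3 st.py; python3 - <<'E'
from h import *
# chuck seated? nose top (steel, 25 mm) expected at z=143 ; flange at 90..110 : compare in wrist image vs the black flange
s,f=wrist();im=f["image"]
for z,n in((143,"nose"),(110,"flange top"),(166,"nut underside")): print(n,proj(f,[534.4,-173.4,z]))
g=grab_frame("scene");a=np.load("pics/scene0.npy",allow_pickle=True).item()["image"]
for z in(90,110,143,170):print(z,proj(g,[534.4,-173.4,z]))
u=int(proj(g,[534.4,-173.4,110])[0]);print(g["image"][150:215:1,u].max(1).tolist())
E
```

```text
18.1833 [ 534.3779236  -173.24155037  154.85674515] -157.0793073754579 [-0.  0. -1.] [ 0.26408876  0.17432001 -0.53688496] [ 0.0597206  -0.1525599   0.00825066] 29.999980428256094 [-0.36 -0.11  1.75 -0.    1.5  -2.33]
nose [272.15917346 235.85371419]
flange top [272.51647308 220.28975945]
nut underside [271.83400488 250.01804249]
90 [173.58755984 200.48187216]
110 [172.45578198 192.72552872]
143 [170.53137586 179.53711488]
170 [168.90162272 168.3680282 ]
[227, 184, 135, 139, 138, 137, 126, 99, 94, 101, 101, 104, 103, 101, 99, 84, 64, 54, 50, 45, 42, 63, 71, 68, 71, 89, 98, 87, 49, 11, 11, 19, 76, 99, 101, 88, 91, 87, 61, 41, 41, 38, 35, 35, 35, 36, 35, 36, 39, 41, 54, 57, 56, 58, 70, 62, 43, 65, 188, 228, 228, 228, 228, 228, 228]
```

The black flange ends at scene row 207–208, as expected for a seated chuck. The gripper carries only the nut's weight, so I'm handing in.

```bash
python3 -c "
from h import *
f=grab_frame('scene');print(proj(f,[557,-169,90]));print(finish_job())"
```

```text
[171.69086922 207.10392831]
the job is handed in; nothing more can be done
None
```

The job is handed in, with no verdict returned: by the force readings and the last scene image, the chuck is seated on the fixture's keys and the unscrewed nut with its collet is held upright about 39 mm above where it sat on the chuck.

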